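# Tighten a probe gland: finger-tight, then one flat with the wrench

### The job

Tighten the brass gland nut on top of the grey enclosure: run it clockwise with the fingers just until it is finger-tight and starts to bite, then use the red-handled wrench to turn it one more flat (a sixth of a turn, 60 degrees), no more. Ease the wrench on and round without forcing it, then take it off and lay it flat on the bench clear of the enclosure, leaving the other things where they are.

Things in the scene. Friction and masses are not known exactly. Their poses are not given: they have to be found in the camera images.
- nut_center (a point): Centre of the brass hex gland nut, half-way up, on its upright axis. 30 mm across flats, 34.6 across corners, 20 high (+-10 mm from here); its bottom is 10 mm over the lid (below it a flange 39 wide, 3 high and a neck 26 wide). x points at a corner (red line on top), y at a flat, z up. An 8 mm steel probe stands up through it to 23 mm above the nut's top (tip 11 wide).
- nut: The same nut, same axes; origin on its axis, 20 mm below its centre, at the lid's top. Tightens clockwise seen from above: 0.6 to 1.4 rad freely (0.03 N m), then it bites: resistance climbs by 8 N m per rad of turn to 0.4 N m, where the ferrule inside begins to be pinched. Let go, that twist (0.05 rad) springs back. It does not rise or sink.
- give (a joint): Elastic twist of the fitting under the torque on the nut, rad, clockwise: 8 N m per rad (0.05 at the most), so under 0.004 while the nut runs freely, over 0.0125 (0.1 N m) once it is finger-tight and held against its bite; back to 0 when let go. Far too small to see: feel the torque.
- bite (a joint): How far the ferrule has been pinched past finger-tight, rad, growing clockwise: 0 at the start, about 1.05 (60 degrees) wanted. It never springs back. Moves only under 0.4 N m or more; the nut itself is then about 0.05 rad ahead by elastic twist.
- enclosure: Grey instrument enclosure with aluminium lid, fixed to the bench, 172 x 132 x 50 mm, turned by its yaw; origin under its centre, on the bench. The nut stands in the middle of its lid. White ticks on the lid around the nut are 60 degrees apart.
- wrench_grip (a point): Middle of the red handle of the steel open-ended wrench that fits the nut, 7 mm above its underside. Handle 18 mm wide, 14 high, 85 long (25 mm from here towards the jaw, 60 away from it). x points along the handle towards the jaw, z up. The wrench weighs about 0.18 kg, has a flat underside and lies on the bench.
- wrench_jaw (a point): Centre of that wrench's jaw, where the nut's axis sits: 90 mm from wrench_grip along x, 5 mm over the underside. Jaw 10 mm thick, 58 wide; opening 32.5 mm, flared at the tips 22 mm ahead; throat wall 18.5 mm behind (meets the nut's corner 1.2 mm past centred). Slide it on level, x along a line through two opposite corners of the nut. Free play on the nut about 0.15 rad each way.
- wrench: The same wrench; origin on its underside below the jaw centre, same axes.
- small_wrench_grip (a point): Handle of a smaller wrench with a green grip: too small for the nut, leave it alone.
- spare_nut: Bystander: loose steel hexagonal nut 30 mm wide, 18 mm high, lying on the bench; origin under its centre. Leave it.
- wash_bottle: Bystander: white bottle 52 mm thick, 130 mm tall.
- flux_jar: Bystander: amber jar 44 mm thick, 45 mm tall.
- screwdriver: Bystander: screwdriver with orange handle, 170 mm long.
- spool: Bystander: metal spool 52 mm thick, 36 mm tall.
- board: Bystander: green circuit board 80 x 60 mm.
Mind the look-alikes: they are no part of the job. Leave any pink look-alike of the wrench alone. Leave any black look-alike of the enclosure alone.

How it is judged:
By the outcome, as a careful person would: the job done as asked, in the order asked, and still so for the second after the job is handed in, with the robot touching nothing.
It also fails if it takes over 72 s, if anything falls off the work surface, if the arm or the gripper's body presses on something with over 40 N, if the wrist force passes 120 N, or if a joint passes its speed limit or range.

### The arm

A 6-joint arm with a two-finger parallel gripper is mounted at the origin on the work surface. World frame = base frame: x ahead of the robot, y to its left, z up, the work surface at z = 0. Lengths are in m, angles in rad, forces in N, time in s.
With the tool pointing down it reaches from about 0.25 to 0.725 m from the base axis. Payload 4 kg.
Tool frame: the origin (TCP) lies where the fingers leave the gripper's body, on its centre line; the fingertips stand 73 mm ahead of it and the grasp point (between the pads) lies 54 mm ahead of it (bot.tips_ahead is the z of the fingertips in the tool frame, in m); z points along the fingers, y is the direction in which the jaws open and shut (so a half turn about z gives the same grasp; the last joint's range is limited). The gripper opens to 85 mm and grips with 20 to 120 N. Pads are 22 mm wide; open, the fingers measure 114 mm over their backs; the gripper's body (76 mm by 85 mm) begins 54 mm behind the grasp point. The pads swing forward as they close: fully open they stand 13 mm farther back than shut.
Start: joints at [1.18, 0.241, 0.005, 1.335, 0, 1.571], TCP at [0.19, 0.462, 0.304] pointing down, gripper open.
Joint ranges: [-2.72, 2.72], [-1.05, 1.87], [-1.09, 1.28], [-1.99, 2.15], [-1.42, 1.44], [-3.14, 3.14]. Speed limits (rad/s): [2.79, 2.79, 3.14, 3.14, 3.14, 3.14].

### API

Orientations are given as a unit quaternion [x, y, z, w].
In Python, from workcell import readout, camera, get_calibration, order, bot gives the robot as it stands.
- The arm moves only by the tool send_rows, never from a script. Its argument "moves" is a list of rows, each a list of 3 entries, a list of its own where there are three numbers: the shift along the tool's x, y, z in mm, then the turn, a rotation vector about the tool's x, y, z in rad, then the finger opening in mm, from 0 to 85.4. In form: [[[dx, dy, dz], [ax, ay, az], grip], ...]. A call has 1 to 12 rows; each row is the pose to reach, as a shift and turn from the pose measured when the call began, along the tool's axes at that moment; what a row does not reach only later rows make up. A row lasts 1/12 s, in which the tool goes at most 41.7 mm and 7.16 degrees, less where a joint would pass 70% of its speed; a pose out of reach is approached as far as the arm can. A call with a gripper value outside its range is refused whole. The fingers move at their own pace and stop on an object; the grip force is fixed at half the most. Time passes only in rows, so rows that repeat a pose let the fingers close. It gives the time, the measured TCP pose, the force and the opening at its end, in the units of the state.
- readout.get_obs(): the state, without advancing time (a new reading comes with each control period).
- camera(name): name is "scene" or "top"; returns the picture (420x560x3 uint8, red, green, blue); there is no depth.
- get_calibration(name): a dict with "fx", "fy", "cx", "cy" (pixels), "k1" (the pictures are not rectified: a ray, as slopes to the right and down, at radius r is drawn at 1 + k1 r^2 times it, then the intrinsics apply), "R" (3x3) and "t" (3): a world point X has camera coordinates R X + t. Camera axes: x right, y down, z forward; pixel columns grow to the right and rows downward; lengths in m; the calibration is good to about 2 mm. A picture is of the moment at which its call begins. get_calibration takes no time and is no camera call.
- order.job_done(): hands the job in, once; it reports no verdict.
The state is a dict: "clock": time; "joint_pos": joint angles; "joint_vel": joint speeds; "tau": joint torques, N m; "eef_pos": TCP position; "tool_rot": TCP orientation; "ft_force": force on the tool from outside, world axes, zero at the start; "ft_torque": the same for the moment, N m; "grip_width": finger opening in m.
Only numpy, scipy, OpenCV 4.12 (cv2) and the standard library are available. Lean on these libraries where they do the work, as an engineer would, in place of code of your own. Each camera call takes 0.05 s, during which the arm holds its last target. There are 200 camera calls.

## Working session

There is one attempt and no reset: what is moved stays moved. The work goes in short steps, Python scripts to look and compute and a tool call to move; the robot and the scene stay as the last step left them, time stands still between calls to the robot, and variables do not carry over. Pictures are saved under pics/ and viewed, about 8 in all and at most 12, crops included, and the job is handed in when it is done.

Besides the shell and the picture viewer there is one more tool, called after ">>>" as name([rows], argument=value, ...), one row to a line, values as JSON. send_rows: Moves the arm, as the interface text tells. Its arguments: {"type":"object","properties":{"moves":{"type":"array","items":{"type":"array"}}},"required":["moves"]}

```bash
ls; mkdir -p pics; python3 - <<'E'
from workcell import readout, camera, get_calibration, bot
import cv2,numpy as np
for n in("scene","top"):
    im=camera(n); np.save(f"pics/{n}0.npy",im); cv2.imwrite(f"pics/{n}0.png",cv2.cvtColor(im,cv2.COLOR_RGB2BGR)); c=get_calibration(n); print(n,{k:np.round(v,4).tolist() for k,v in c.items()})
print(readout.get_obs(), [a for a in dir(bot) if a[0]!='_'])
E
```

```text
pics
scene {'fx': 488.6059, 'fy': 488.6059, 'cx': 274.9398, 'cy': 207.0328, 'k1': -0.1154, 'R': [[0.8243, 0.5661, 0.0072], [0.3681, -0.5263, -0.7665], [-0.4301, 0.6345, -0.6422]], 't': [-0.3986, -0.1299, 1.6724]}
top {'fx': 390.7344, 'fy': 390.7344, 'cx': 279.8869, 'cy': 205.3881, 'k1': -0.1112, 'R': [[0.0059, -1.0, -0.005], [-0.9793, -0.0048, -0.2026], [0.2025, 0.0061, -0.9793]], 't': [-0.0139, 0.4956, 1.0374]}
{'clock': 0.1, 'joint_pos': array([1.17998121e+00, 2.41354216e-01, 3.87895784e-03, 1.33522400e+00,
       3.08942739e-05, 1.57078946e+00]), 'joint_vel': array([-0.00068318, -0.00249211,  0.00263689, -0.00128007, -0.00047474,
       -0.00099944]), 'tau': array([ 4.31797753e-04, -3.73138797e+01,  2.53009468e+01,  1.08180955e-02,
        3.37463860e-05,  9.40315431e-06]), 'eef_pos': array([0.19030158, 0.46190671, 0.30310122]), 'tool_rot': array([ 1.94162912e-01,  9.80968836e-01, -9.30356964e-04, -1.99898762e-04]), 'ft_force': array([ 0.11136703, -0.58078503, -0.12678687]), 'ft_torque': array([ 0.02447056, -0.03125784, -0.01090693]), 'grip_width': 0.08571047467549289} ['Unreachable', 'tips_ahead']
```

View pics/top0.png

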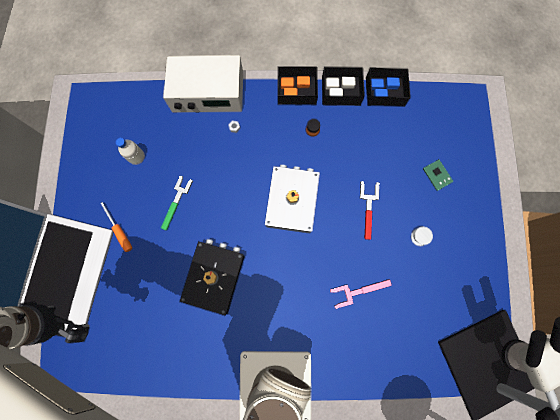

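View pics/scene0.png

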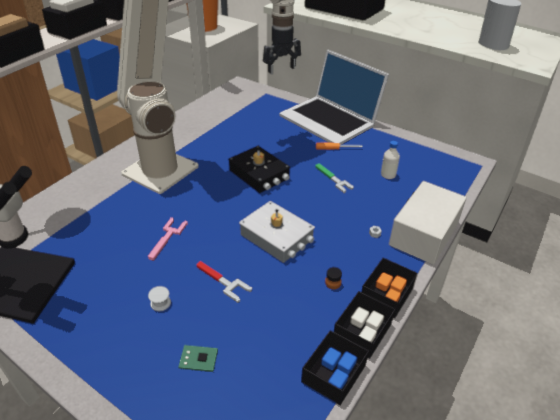

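Top view: the red-handled wrench is at (369,215), with look-alikes pink (365,292) and green (175,205). The grey enclosure with its brass nut is at (293,197), and the look-alike is black (212,277). I choose red and grey, and check them in a close crop.

```bash
cat > h.py <<'E'
from workcell import readout, camera, get_calibration, order, bot
import cv2,numpy as np
from scipy.spatial.transform import Rotation as Ro
def K(c): return np.array([[c['fx'],0,c['cx']],[0,c['fy'],c['cy']],[0,0,1]]),np.array([c['k1'],0,0,0,0.])
def ray(n,px):
    c=get_calibration(n);k,d=K(c)
    p=cv2.undistortPoints(np.float64(px).reshape(-1,1,2),k,d).reshape(-1,2)
    R=np.array(c['R']);o=-R.T@np.array(c['t'])
    return o,np.c_[p,np.ones(len(p))]@R
def plane(n,px,z):
    o,d=ray(n,px); return o+d*((z-o[2])/d[:,2])[:,None]
def proj(n,X):
    c=get_calibration(n);k,d=K(c)
    return cv2.projectPoints(np.float64(X).reshape(-1,1,3),cv2.Rodrigues(np.array(c['R']))[0],np.array(c['t'],float),k,d)[0].reshape(-1,2)
def tri(pa,pb):
    o1,d1=ray("top",pa);o2,d2=ray("scene",pb)
    A=np.c_[d1[0],-d2[0]];s=np.linalg.lstsq(A,o2-o1,rcond=None)[0]
    a,b=o1+s[0]*d1[0],o2+s[1]*d2[0];return (a+b)/2,np.linalg.norm(a-b)
def comp(m,near=None):
    n,l,s,c=cv2.connectedComponentsWithStats(m.astype(np.uint8)); i=1+np.argmax(s[1:,4]) if near is None else 1+np.argmin(np.hypot(*(c[1:]-near).T))
    return l==i,c[i],s[i]
E
python3 - <<'E'
from h import *
t=np.load('pics/top0.npy');s=np.load('pics/scene0.npy')
def crop(im,x,y,w,h,f): return cv2.resize(im[y:y+h,x:x+w],None,fx=f,fy=f,interpolation=cv2.INTER_CUBIC)
a=crop(t,260,160,66,74,6);b=crop(t,350,170,40,74,6)
c=crop(s,235,185,90,75,5);d=crop(s,185,250,75,55,5)
W=np.zeros((600,800,3),np.uint8)
for im,x,y in((cv2.resize(a,(267,300)),0,0),(cv2.resize(b,(162,300)),0,300),(c,300,0),):
    h,w=im.shape[:2];h=min(h,600-y);w=min(w,800-x);W[y:y+h,x:x+w]=im[:h,:w]
d=d[:225];W[375:600,300:300+d.shape[1]]=d
cv2.imwrite('pics/crop0.png',W[...,::-1])
for n,im in(("top",t),("scene",s)):
    hsv=cv2.cvtColor(im,cv2.COLOR_RGB2HSV);H,S,V=cv2.split(hsv)
    m=((H<6)|(H>174))&(S>190)&(V>90)
    near={'top':(369,220),'scene':(210,272)}[n]
    mm,c,st=comp(m,near);print(n,'red',c,st, plane(n,c,.014))
    r=cv2.minAreaRect(np.argwhere(mm)[:,::-1].astype(np.float32));print(r)
    nb={'top':(293,197),'scene':(277,220)}[n]
    m=(H>8)&(H<32)&(S>90)&(V>60);mm,c,st=comp(m,nb);print('brass',c,st,plane(n,c,.075))
    # steel of the wrench: low sat, near red, excluding blue
    x,y=near; m=(S<90)&(V>110); q=np.zeros_like(m)
    if n=='top': q[175:215,352:386]=1
    else: q[272:305,212:258]=1
    mm,c,st=comp(m&q);P=plane(n,np.argwhere(mm)[:,::-1],.010);np.save(f'pics/steel_{n}.npy',P)
    rr=plane(n,np.argwhere(comp(((H<6)|(H>174))&(S>190)&(V>90),near)[0])[:,::-1],.014)
    ctr=rr.mean(0);u=np.linalg.svd(rr[:,:2]-ctr[:2])[2][0]
    if u@(P.mean(0)-ctr)[:2]<0:u=-u
    v=np.array([-u[1],u[0]]);f=lambda Q:((Q-ctr)[:,:2]@u,(Q-ctr)[:,:2]@v)
    print('yaw',np.arctan2(u[1],u[0]),'handle len',np.ptp(f(rr)[0]),np.ptp(f(rr)[1]),'steel u range',f(P)[0].min(),f(P)[0].max(),'v',f(P)[1].min(),f(P)[1].max(), 'ctr',ctr)
E
```

```text
top red [368.04210526 223.75789474] [365 210   7  29  95] [[ 0.45074653 -0.26399744  0.014     ]]
((367.8646240234375, 224.07183837890625), (5.728912830352783, 28.118976593017578), 3.012787342071533)
brass [292.35294118 196.37254902] [287 190  12  13 102] [[ 0.51600173 -0.04529486  0.075     ]]
yaw -0.08108025124700313 handle len 0.08190975263880325 0.016707618794269255 steel u range 0.041409583304654655 0.12749152851743428 v -0.028470586360724262 0.026461581988311885 ctr [ 0.45085524 -0.26402264  0.014     ]
scene red [207.    271.725] [198 265  20  14  40] [[ 0.45412028 -0.27622588  0.014     ]]
((207.26922607421875, 271.84613037109375), (23.02005958557129, 1.6641007661819458), 33.6900634765625)
brass [276.33333333 219.84259259] [271 214  11  13 108] [[ 0.52606838 -0.05596027  0.075     ]]
yaw -0.079886571046274 handle len 0.07205573915875876 0.005173808560214463 steel u range 0.0387013870224042 0.1299433242451201 v -0.02243258800855223 0.03783544472748762 ctr [ 0.45395598 -0.27621799  0.014     ]
```

View pics/crop0.png

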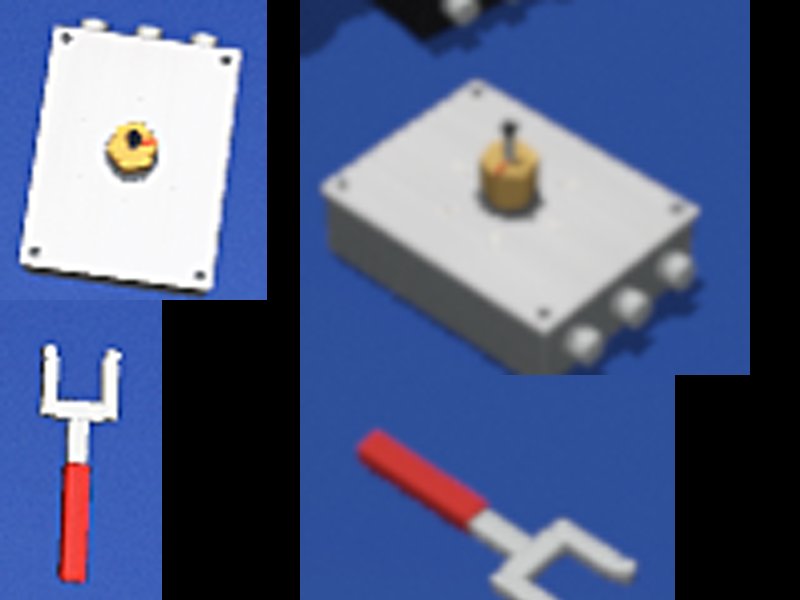

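The crop confirms it: the brass nut with a red line is on the grey box (top view about (293,196)), and the wrench is the red-handled one (handle (368,224), tips up in the image, 129 mm from the handle centre as specified). Next I get the lid centre and the nut's yaw.

```bash
python3 - <<'E'
from h import *
for n in("top","scene"):
    im=np.load(f'pics/{n}0.npy');H,S,V=cv2.split(cv2.cvtColor(im,cv2.COLOR_RGB2HSV))
    m=(S<60)&(V>(190 if n=="top" else 150))
    q=np.zeros_like(m)
    if n=="top": q[160:236,258:328]=1
    else: q[195:262,235:325]=1
    mm,c,st=comp(m&q)
    mo=cv2.morphologyEx(mm.astype(np.uint8),cv2.MORPH_CLOSE,np.ones((13,13)));mo=cv2.morphologyEx(mo,cv2.MORPH_OPEN,np.ones((9,9)))
    cn=max(cv2.findContours(mo,0,1)[0],key=cv2.contourArea)
    P=plane(n,cn[:,0],.05);r=cv2.minAreaRect((P[:,:2]*1000).astype(np.float32));print(n,'lid',r)
    nb={'top':(293,197),'scene':(277,220)}[n]
    x,y=nb;w=im[y-12:y+12,x-10:x+10].astype(int)
    red=(w[...,0]>130)&(w[...,1]<.62*w[...,0])&(w[...,2]<90)
    print('red px',[(x-10+b,y-12+a,w[a,b].tolist()) for a,b in np.argwhere(red)])
    wt=(w[...,0]-w[...,1]).clip(0)*red
    if red.any():
        ys,xs=np.mgrid[y-12:y+12,x-10:x+10];cp=((wt*xs).sum()/wt.sum(),(wt*ys).sum()/wt.sum());print(cp,plane(n,cp,.08))
print(proj("top",[[.516,-.045,.08],[.516,-.045,.103]]))
E
```

```text
top lid ((521.4307861328125, -45.7965087890625), (132.66627502441406, 178.98565673828125), 82.32429504394531)
red px [(np.int64(296), np.int64(194), [255, 154, 87]), (np.int64(297), np.int64(194), [249, 123, 67]), (np.int64(295), np.int64(195), [236, 80, 59]), (np.int64(296), np.int64(195), [250, 88, 66]), (np.int64(297), np.int64(195), [249, 129, 74])]
(np.float64(296.1353383458647), np.float64(194.65864661654135)) [[ 0.51968778 -0.05546962  0.08      ]]
scene lid ((520.502197265625, -48.10871887207031), (133.9301300048828, 173.16342163085938), 82.08673858642578)
red px []
[[292.29274626 195.95906815]
 [292.51759861 194.00660272]]
```

```bash
python3 - <<'E'
from h import *
ims={}
for n in("top","scene"):
    acc=sum(camera(n).astype(float) for _ in range(4))/4; im=acc
    C=proj(n,[[.519,-.0465,.08]])[0];x,y=np.round(C).astype(int)
    w=im[y-9:y+10,x-9:x+10]; ys,xs=np.mgrid[y-9:y+10,x-9:x+10]
    ratio=w[...,1]/(w[...,0]+1); brass=(w[...,0]>90)&(w[...,2]<.62*w[...,0])
    base=np.median(ratio[brass]); wt=np.where(brass,(base-ratio-.10).clip(0),0)
    cp=((wt*xs).sum()/wt.sum(),(wt*ys).sum()/wt.sum());R=plane(n,cp,.08)[0]
    print(n,C,cp,R)
    np.set_printoptions(linewidth=200); print((ratio*100*brass).astype(int))
    ims[n]=cv2.resize(im[y-14:y+14,x-14:x+14].clip(0,255).astype(np.uint8),None,fx=14,fy=14,interpolation=cv2.INTER_CUBIC)
cv2.imwrite('pics/nut.png',np.hstack([ims['top'],ims['scene']])[...,::-1])
E
```

```text
top [292.84277466 194.88850574] (np.float64(295.92454591345086), np.float64(194.98450318822725)) [ 0.51877338 -0.054893    0.08      ]
[[ 0  0  0  0  0  0  0  0  0  0  0  0  0  0  0  0  0  0  0]
 [ 0  0  0  0  0  0  0  0  0  0  0  0  0  0  0  0  0  0  0]
 [ 0  0  0  0  0  0  0  0  0  0  0  0  0  0  0  0  0  0  0]
 [ 0  0  0  0  0  0  0  0  0  0  0  0  0  0  0  0  0  0  0]
 [ 0  0  0  0  0  0  0  0 86 85 91  0  0  0  0  0  0  0  0]
 [ 0  0  0  0  0 91 88 89 89 90 97 91  0  0  0  0  0  0  0]
 [ 0  0  0  0  0 88 90 77  0  0 75 91 87  0  0  0  0  0  0]
 [ 0  0  0  0 78 86 79 76  0  0  0 79 80 82  0  0  0  0  0]
 [ 0  0  0  0 84 87 79 75  0  0  0 62 59 49 73  0  0  0  0]
 [ 0  0  0 81 87 88 92 75  0  0 71 32 35 51 62  0  0  0  0]
 [ 0  0  0 90 90 87 88 77  0  0 81 92 92 93 84  0  0  0  0]
 [ 0  0  0 82 85 86 86 87 81 83 88 87 85 79 80  0  0  0  0]
 [ 0  0  0 74 81 86 85 85 86 85 86 86 79 75  0  0  0  0  0]
 [ 0  0  0  0 76 75 84 87 86 86 86 92 98 84  0  0  0  0  0]
 [ 0  0  0  0  0 76 97 95 88 89 90 93 77  0  0  0  0  0  0]
 [ 0  0  0  0  0  0 75 77 77 76 71  0  0  0  0  0  0  0  0]
 [ 0 
[... 753 characters left out ...]
86 85  0  0  0 84 85  0  0  0  0  0  0]
 [ 0  0  0  0  0  0 84 84 85  0  0 84 84 85  0  0  0  0  0]
 [ 0  0  0  0  0 84 83 83 83  0  0 83 82 84 86  0  0  0  0]
 [ 0  0  0  0  0 83 83 79 72 75 83 82 82 83 83  0  0  0  0]
 [ 0  0  0  0  0 82 79 69 62 74 81 82 83 82 82  0  0  0  0]
 [ 0  0  0  0  0 79 74 63 69 80 82 82 82 81 81  0  0  0  0]
 [ 0  0  0  0  0 79 74 71 76 80 81 80 80 79 81  0  0  0  0]
 [ 0  0  0  0  0 80 78 79 79 79 79 79 79 79 82  0  0  0  0]
 [ 0  0  0  0  0 81 79 79 79 79 79 79 79 79 83  0  0  0  0]
 [ 0  0  0  0  0 83 79 79 79 79 79 79 79 80  0  0  0  0  0]
 [ 0  0  0  0  0  0 81 79 79 79 79 79 79 81  0  0  0  0  0]
 [ 0  0  0  0  0  0  0 81 79 79 79 79 80  0  0  0  0  0  0]]
```

View pics/nut.png

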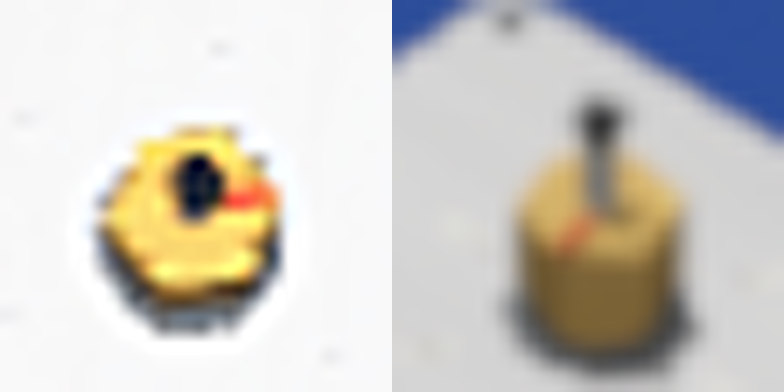

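```bash
python3 - <<'E'
from h import *
print(plane("scene",[(276.4,210.1)],.103),plane("top",[(292.6,194.0)],.092))
a,b=plane("scene",[(275.6,216.8),(273.6,219.4)],.08);print(a,b,np.degrees(np.arctan2(*(b-a)[1::-1])))
a,b=plane("top",[(294.5,195.2),(297.6,194.5)],.08);print(a,b,np.degrees(np.arctan2(*(b-a)[1::-1])))
print(tri((296,194.9),(274.6,218.4)))
o=readout.get_obs();print(Ro.from_quat(o['tool_rot']).as_matrix().round(3))
E
```

```text
[[ 0.52093361 -0.04857139  0.103     ]] [[ 0.51863235 -0.04551673  0.092     ]]
[ 0.5203033  -0.05123636  0.08      ] [ 0.52195722 -0.06347353  0.08      ] -82.30282158321594
[ 0.51815136 -0.05101198  0.08      ] [ 0.52015177 -0.05946134  0.08      ] -76.68029788664926
(array([ 0.51975571, -0.05524934,  0.07667783]), np.float64(9.414824887628833e-05))
[[-0.925  0.381 -0.   ]
 [ 0.381  0.925 -0.   ]
 [ 0.    -0.    -1.   ]]
```

```bash
cat >> h.py <<'E'
def go(x,y,z,phi):
    """tool shift (mm) and turn to TCP x,y,z with tool down, tool x yaw phi (deg)"""
    o=readout.get_obs();R=Ro.from_quat(o['tool_rot']);p=np.radians(phi)
    T=Ro.from_matrix(np.array([[np.cos(p),np.sin(p),0],[np.sin(p),-np.cos(p),0],[0,0,-1]]))
    return (R.inv().apply(np.array([x,y,z])-o['eef_pos'])*1000).round(1).tolist(),(R.inv()*T).as_rotvec().round(4).tolist()
def st():
    o=readout.get_obs();M=Ro.from_quat(o['tool_rot']).as_matrix()
    print('t',round(o['clock'],2),'p',o['eef_pos'].round(4),'phi',np.degrees(np.arctan2(M[1,0],M[0,0])).round(2)%360,'tilt',M[:2,2].round(4),'F',o['ft_force'].round(2),'M',o['ft_torque'].round(3),'g',o['grip_width'].round(4),'q',o['joint_pos'].round(2),'tau6',o['tau'][5].round(3))
E
python3 -c "
from h import *
st();print(go(.5195,-.047,.27,160),bot.tips_ahead)"
```

```text
Traceback (most recent call last):
  File "h.py", line 29, in st
    print('t',round(o['clock'],2),'p',o['eef_pos'].round(4),'phi',np.degrees(np.arctan2(M[1,0],M[0,0])).round(2)%360,'tilt',M[:2,2].round(4),'F',o['ft_force'].round(2),'M',o['ft_torque'].round(3),'g',o['grip_width'].round(4),'q',o['joint_pos'].round(2),'tau6',o['tau'][5].round(3))
                                                                                                                                                                                                        ^^^^^^^^^^^^^^^^^^^^^
AttributeError: 'float' object has no attribute 'round'
```

```bash
sed -i "s/o\['grip_width'\].round(4)/round(o['grip_width'],4)/" h.py
python3 -c "
from h import *
st();print(go(.5195,-.047,.27,160),bot.tips_ahead)"
```

```text
t 0.5 p [0.1904 0.4623 0.3039] phi 157.61 tilt [-0.     -0.0001] F [0.04 0.4  0.15] M [ 0.02   0.015 -0.012] g 0.0854 q [1.18 0.24 0.   1.34 0.   1.57] tau6 -0.0
([-498.2, -345.5, 33.9], [-0.0001, -0.0, -0.0417]) 0.0726
```

>>> send_rows([
  [[-498, -345, 34], [0, 0, -0.042], 85],
  [[-498, -345, 34], [0, 0, -0.042], 85],
  [[-498, -345, 34], [0, 0, -0.042], 85],
  [[-498, -345, 34], [0, 0, -0.042], 85],
  [[-498, -345, 34], [0, 0, -0.042], 85],
  [[-498, -345, 34], [0, 0, -0.042], 85],
  [[-498, -345, 34], [0, 0, -0.042], 85],
  [[-498, -345, 34], [0, 0, -0.042], 85],
  [[-498, -345, 34], [0, 0, -0.042], 85],
  [[-498, -345, 34], [0, 0, -0.042], 85],
  [[-498, -345, 34], [0, 0, -0.042], 85],
  [[-498, -345, 34], [0, 0, -0.042], 85],
])

```text
clock: 1.5
eef_pos: [0.4623, 0.0411, 0.2761]
tool_rot: [0.174, 0.985, 0.0, 0.0]
ft_force: [0.1, -0.3, 0.6]
grip_width: 0.085
```

```bash
python3 -c "
from h import *
st();print(go(.5195,-.047,.18,160))"
```

```text
t 1.5 p [0.4623 0.0411 0.2761] phi 160.0 tilt [0.0009 0.0002] F [ 0.15 -0.32  0.59] M [ 0.058 -0.024 -0.016] g 0.085 q [ 0.09  0.18 -0.14  1.25  0.    0.44] tau6 0.776
([-83.8, -63.3, 96.1], [0.0005, 0.0008, -0.0001])
```

>>> send_rows([
  [[-28, -21, 32], [0, 0, 0], 85],
  [[-56, -42, 64], [0, 0, 0], 85],
  [[-84, -63, 96], [0, 0, 0], 85],
  [[-84, -63, 96], [0, 0, 0], 85],
  [[-84, -63, 96], [0, 0, 0], 85],
])

```text
clock: 1.92
eef_pos: [0.5192, -0.0494, 0.1764]
tool_rot: [0.176, 0.984, -0.0, -0.002]
ft_force: [-0.2, 0.1, 0.3]
grip_width: 0.0847
```

```bash
python3 - <<'E'
from h import *
st();print(go(.5195,-.047,.132,160))
w=[]
for n in("top","scene"):
    im=camera(n);x,y=proj(n,[[.5195,-.047,.09]])[0].astype(int)
    w.append(cv2.resize(im[y-40:y+30,x-40:x+40],None,fx=5,fy=5,interpolation=cv2.INTER_CUBIC))
cv2.imwrite('pics/above.png',np.hstack(w)[...,::-1])
E
```

```text
t 1.92 p [ 0.5192 -0.0494  0.1764] phi 159.76 tilt [-0.0048 -0.    ] F [-0.22  0.13  0.27] M [ 0.056  0.049 -0.019] g 0.0847 q [-0.09  0.38 -0.15  1.05 -0.    0.26] tau6 -0.158
([0.3, 2.4, 44.4], [-0.0016, -0.0045, -0.0042])
```

View pics/above.png

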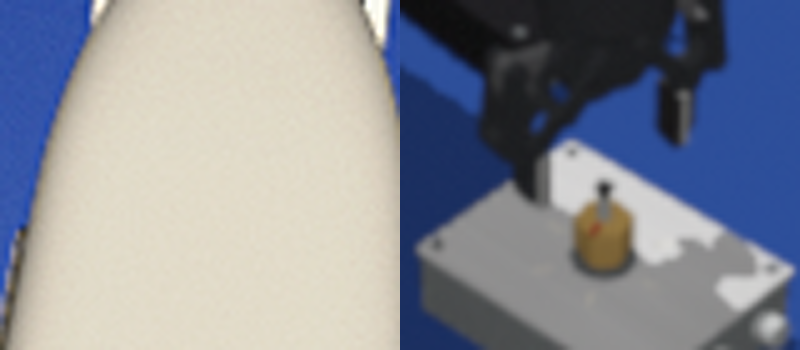

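The scene view shows the fingers straddling the nut (nut at crop (603,237), pads at (540,185) and (680,110)). Descend, then close gently.

>>> send_rows([
  [[0, 2, 15], [0, 0, -0.004], 85],
  [[0, 2, 30], [0, 0, -0.004], 70],
  [[0, 2, 44], [0, 0, -0.004], 55],
  [[0, 2, 44], [0, 0, -0.004], 45],
  [[0, 2, 44], [0, 0, -0.004], 40],
  [[0, 2, 44], [0, 0, -0.004], 38],
])

```text
clock: 2.52
eef_pos: [0.5208, -0.0445, 0.1373]
tool_rot: [0.172, 0.985, 0.0, 0.001]
ft_force: [0.2, -0.1, 0.3]
grip_width: 0.0382
```

```bash
python3 - <<'E'
from h import *
st();print(go(.5195,-.047,.132,160))
w=[]
for n in("scene",):
    im=camera(n);x,y=proj(n,[[.5195,-.047,.09]])[0].astype(int)
    w.append(cv2.resize(im[y-30:y+25,x-40:x+35],None,fx=8,fy=8,interpolation=cv2.INTER_CUBIC))
cv2.imwrite('pics/close1.png',np.hstack(w)[...,::-1])
E
```

```text
t 2.52 p [ 0.5208 -0.0445  0.1373] phi 160.23 tilt [0.0015 0.0007] F [ 0.21 -0.05  0.35] M [-0.048 -0.052  0.062] g 0.0382 q [-0.09  0.42 -0.21  0.95  0.    0.26] tau6 0.001
([0.3, -2.8, 5.3], [0.0012, 0.0011, 0.004])
```

View pics/close1.png

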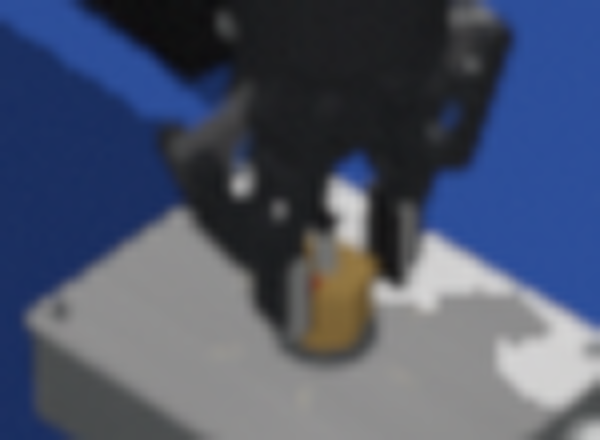

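>>> send_rows([
  [[0, -2, 3], [0, 0, 0.004], 38],
  [[0, -3, 5], [0, 0, 0.004], 38],
  [[0, -3, 5], [0, 0, 0.004], 38],
])

```text
clock: 2.82
eef_pos: [0.5199, -0.0476, 0.1326]
tool_rot: [0.174, 0.985, 0.0, 0.001]
ft_force: [0.2, 0.2, -0.3]
grip_width: 0.0378
```

```bash
python3 - <<'E'
from h import *
st();print(go(.5195,-.047,.132,160))
E
```

```text
t 2.82 p [ 0.5199 -0.0476  0.1326] phi 159.97 tilt [0.0024 0.0005] F [ 0.19  0.18 -0.33] M [ 0.033 -0.012 -0.008] g 0.0378 q [-0.09  0.42 -0.21  0.93  0.    0.26] tau6 -0.01
([0.6, 0.4, 0.6], [0.0013, 0.0021, -0.0005])
```

Close on the nut in steps and watch the side force.

>>> send_rows([
  [[0, 0, 0], [0, 0, 0], 34],
  [[0, 0, 0], [0, 0, 0], 32],
  [[0, 0, 0], [0, 0, 0], 30.5],
  [[0, 0, 0], [0, 0, 0], 30],
  [[0, 0, 0], [0, 0, 0], 30],
])

```text
clock: 3.23
eef_pos: [0.5204, -0.0466, 0.133]
tool_rot: [0.173, 0.985, 0.002, 0.001]
ft_force: [0.1, 5.0, 2.1]
grip_width: 0.0302
```

```bash
python3 - <<'E'
from h import *
st();print(go(.5195,-.047,.132,160))
E
```

```text
t 3.23 p [ 0.5204 -0.0466  0.133 ] phi 160.02 tilt [0.0035 0.003 ] F [0.1  5.02 2.12] M [ 1.121 -0.133  0.043] g 0.0302 q [-0.09  0.42 -0.21  0.93  0.    0.26] tau6 -0.027
([0.7, -0.7, 1.0], [0.004, 0.0022, 0.0003])
```

>>> send_rows([
  [[0, 0.7, 0], [0, 0, 0], 29],
  [[0, 0.7, 0], [0, 0, 0], 29],
  [[0, 0.7, 0], [0, 0, 0.1], 29],
  [[0, 0.7, 0], [0, 0, 0.2], 29],
  [[0, 0.7, 0], [0, 0, 0.2], 29],
])

```text
clock: 3.65
eef_pos: [0.5202, -0.047, 0.1331]
tool_rot: [0.272, 0.962, 0.001, 0.001]
ft_force: [-1.6, -1.1, 4.6]
grip_width: 0.0295
```

```bash
python3 - <<'E'
from h import *
st()
E
```

```text
t 3.65 p [ 0.5202 -0.047   0.1331] phi 148.42 tilt [0.0025 0.0006] F [-1.55 -1.14  4.57] M [-0.561  0.484 -0.002] g 0.0295 q [-0.09  0.42 -0.21  0.93  0.    0.46] tau6 0.677
```

>>> send_rows([
  [[0, 0, 0], [0, 0, 0.08], 29],
  [[0, 0, 0], [0, 0, 0.16], 29],
  [[0, 0, 0], [0, 0, 0.24], 29],
  [[0, 0, 0], [0, 0, 0.28], 29],
  [[0, 0, 0], [0, 0, 0.28], 29],
])

```text
clock: 4.07
eef_pos: [0.5195, -0.0477, 0.1331]
tool_rot: [0.403, 0.915, -0.0, 0.001]
ft_force: [-3.6, -2.7, 4.5]
grip_width: 0.0291
```

```bash
python3 - <<'E'
from h import *
st()
E
```

```text
t 4.07 p [ 0.5195 -0.0477  0.1331] phi 132.44 tilt [ 0.0012 -0.0012] F [-3.58 -2.66  4.49] M [-0.574  0.627 -0.005] g 0.0291 q [-0.09  0.42 -0.21  0.93 -0.    0.74] tau6 0.315
```

>>> send_rows([
  [[0, 0, 0], [0, 0, 0.02], 29],
  [[0, 0, 0], [0, 0, 0.04], 29],
  [[0, 0, 0], [0, 0, 0.04], 29],
])

```text
clock: 4.32
eef_pos: [0.5194, -0.0478, 0.1331]
tool_rot: [0.421, 0.907, -0.0, 0.001]
ft_force: [-3.0, -1.1, 3.5]
grip_width: 0.0296
```

```bash
python3 - <<'E'
from h import *
st()
E
```

```text
t 4.32 p [ 0.5194 -0.0478  0.1331] phi 130.15 tilt [ 0.0009 -0.0013] F [-3.03 -1.06  3.54] M [-0.273  0.486  0.06 ] g 0.0296 q [-0.09  0.42 -0.21  0.94 -0.    0.78] tau6 0.151
```

```bash
cat > m.py <<'E'
from h import *
a=[]
for i in range(4): camera("scene"); o=readout.get_obs(); a.append(np.r_[o['ft_force'],o['ft_torque'],o['tau'][5]])
a=np.array(a); print('avg F',a[:,:3].mean(0).round(2),'M',a[:,3:6].mean(0).round(3),'Mz',a[:,5].round(3),'tau6',a[:,6].round(3)); st()
E
python3 m.py
```

```text
avg F [-2.15 -1.26  3.64] M [-0.327  0.519  0.007] Mz [-0.002  0.028 -0.003  0.006] tau6 [0.062 0.028 0.021 0.02 ]
t 4.52 p [ 0.5194 -0.0478  0.1331] phi 130.18 tilt [ 0.0009 -0.0014] F [-1.44 -1.51  4.46] M [-0.362  0.543  0.006] g 0.0294 q [-0.09  0.42 -0.21  0.94 -0.    0.78] tau6 0.02
```

>>> send_rows([
  [[0, 0, 0], [0, 0, 0.02], 29],
  [[0, 0, 0], [0, 0, 0.04], 29],
  [[0, 0, 0], [0, 0, 0.04], 29],
])

```text
clock: 4.77
eef_pos: [0.5193, -0.0479, 0.1331]
tool_rot: [0.44, 0.898, -0.001, 0.001]
ft_force: [-2.3, -2.0, 3.8]
grip_width: 0.0295
```

```bash
python3 m.py
```

```text
avg F [-2.87 -1.86  4.54] M [-0.393  0.636  0.027] Mz [ 0.028  0.046 -0.01   0.043] tau6 [0.069 0.031 0.021 0.018]
t 4.97 p [ 0.5193 -0.0479  0.1331] phi 127.88 tilt [ 0.0007 -0.0016] F [-3.67 -1.77  4.64] M [-0.409  0.677  0.043] g 0.0291 q [-0.09  0.42 -0.21  0.94 -0.    0.82] tau6 0.018
```

>>> send_rows([
  [[0, 0, 0], [0, 0, 0.02], 29],
  [[0, 0, 0], [0, 0, 0.04], 29],
  [[0, 0, 0], [0, 0, 0.04], 29],
  [[0, 0, 0], [0, 0, 0.04], 29],
])

```text
clock: 5.3
eef_pos: [0.5192, -0.0479, 0.1331]
tool_rot: [0.457, 0.889, -0.001, 0.001]
ft_force: [-3.3, -2.1, 5.0]
grip_width: 0.0293
```

```bash
sed -i 's/range(4)/range(2)/' m.py; python3 m.py
```

```text
avg F [-3.02 -1.93  4.41] M [-0.482  0.709  0.01 ] Mz [ 0.022 -0.001] tau6 [0.025 0.021]
t 5.4 p [ 0.5192 -0.0479  0.1331] phi 125.59 tilt [ 0.0005 -0.0018] F [-3.19 -1.32  4.52] M [-0.506  0.713 -0.001] g 0.0298 q [-0.09  0.42 -0.21  0.94 -0.    0.86] tau6 0.021
```

>>> send_rows([
  [[0, 0, 0], [0, 0, 0.02], 29],
  [[0, 0, 0], [0, 0, 0.04], 29],
  [[0, 0, 0], [0, 0, 0.04], 29],
  [[0, 0, 0], [0, 0, 0.04], 29],
])

```text
clock: 5.73
eef_pos: [0.5191, -0.048, 0.1331]
tool_rot: [0.475, 0.88, -0.001, 0.001]
ft_force: [-3.5, -2.0, 5.1]
grip_width: 0.0291
```

```bash
python3 m.py
```

```text
avg F [-3.83 -2.81  4.9 ] M [-0.56   0.868  0.057] Mz [0.072 0.042] tau6 [0.027 0.023]
t 5.83 p [ 0.5191 -0.048   0.1331] phi 123.29 tilt [ 0.0002 -0.002 ] F [-3.71 -3.23  5.37] M [-0.582  0.841  0.042] g 0.0295 q [-0.09  0.42 -0.21  0.94 -0.    0.9 ] tau6 0.023
```

>>> send_rows([
  [[0, 0, 0], [0, 0, 0.02], 29],
  [[0, 0, 0], [0, 0, 0.04], 29],
  [[0, 0, 0], [0, 0, 0.04], 29],
  [[0, 0, 0], [0, 0, 0.04], 29],
])

```text
clock: 6.17
eef_pos: [0.519, -0.0481, 0.1331]
tool_rot: [0.493, 0.87, -0.001, 0.001]
ft_force: [-4.4, -2.4, 5.9]
grip_width: 0.0298
```

```bash
python3 m.py
```

```text
avg F [-3.94 -2.91  5.48] M [-0.56   0.894  0.057] Mz [0.038 0.075] tau6 [0.031 0.029]
t 6.27 p [ 0.519  -0.0481  0.1331] phi 120.97 tilt [-0.0001 -0.0021] F [-3.61 -3.63  5.4 ] M [-0.559  0.922  0.075] g 0.0292 q [-0.09  0.42 -0.21  0.94 -0.    0.94] tau6 0.029
```

>>> send_rows([
  [[0.2, -0.2, 0], [0, 0, 0.02], 29],
  [[0.2, -0.2, 0], [0, 0, 0.04], 29],
  [[0.2, -0.2, 0], [0, 0, 0.04], 29],
  [[0.2, -0.2, 0], [0, 0, 0.04], 29],
])

```text
clock: 6.6
eef_pos: [0.5188, -0.0481, 0.1331]
tool_rot: [0.51, 0.86, -0.001, 0.001]
ft_force: [-2.9, -3.6, 4.1]
grip_width: 0.0294
```

```bash
python3 m.py
```

```text
avg F [-2.75 -3.26  4.14] M [-0.678  0.661 -0.021] Mz [-0.    -0.041] tau6 [0.026 0.021]
t 6.7 p [ 0.5188 -0.0481  0.1331] phi 118.67 tilt [ 0.0002 -0.0024] F [-2.55 -3.23  4.34] M [-0.709  0.673 -0.041] g 0.0296 q [-0.09  0.42 -0.22  0.94 -0.    0.98] tau6 0.021
```

>>> send_rows([
  [[0, 0, 0], [0, 0, 0.02], 29],
  [[0, 0, 0], [0, 0, 0.04], 29],
  [[0, 0, 0], [0, 0, 0.04], 29],
  [[0, 0, 0], [0, 0, 0.04], 29],
])

```text
clock: 7.03
eef_pos: [0.5187, -0.0482, 0.1331]
tool_rot: [0.527, 0.85, -0.001, 0.001]
ft_force: [-4.2, -3.3, 4.3]
grip_width: 0.0299
```

```bash
python3 m.py
```

```text
avg F [-3.84 -3.54  5.29] M [-0.773  0.843  0.223] Mz [0.201 0.244] tau6 [0.244 0.242]
t 7.13 p [ 0.5187 -0.0482  0.1331] phi 116.39 tilt [-0.0001 -0.0026] F [-4.26 -3.19  5.15] M [-0.754  0.876  0.244] g 0.0295 q [-0.09  0.42 -0.22  0.94 -0.    1.02] tau6 0.242
```

Finger-tight: torque 0.23 N m, safely between 0.1 and 0.4. Unloaded, the flats sit at tool yaw of about 118°. Release and rise.

>>> send_rows([
  [[0, 0, 0], [0, 0, 0], 32],
  [[0, 0, 0], [0, 0, 0], 42],
  [[0, 0, 0], [0, 0, 0], 56],
  [[0, 0, -25], [0, 0, 0], 75],
  [[0, 0, -60], [0, 0, 0], 85],
  [[0, 0, -95], [0, 0, 0], 85],
  [[0, 0, -95], [0, 0, 0], 85],
])

```text
clock: 7.72
eef_pos: [0.5227, -0.0477, 0.235]
tool_rot: [0.527, 0.85, 0.002, 0.006]
ft_force: [1.3, 0.4, 0.7]
grip_width: 0.0849
```

```bash
python3 -c "
from h import *
st();print(go(.4673,-.2654,.16,175.1))"
```

```text
t 7.72 p [ 0.5227 -0.0477  0.235 ] phi 116.41 tilt [ 0.0133 -0.0027] F [1.25 0.39 0.66] M [ 0.005 -0.072 -0.005] g 0.0849 q [-0.09  0.32 -0.07  1.17 -0.    1.02] tau6 0.002
([-169.7, -147.3, 74.9], [0.0055, 0.0131, -1.0243])
```

>>> send_rows([
  [[-25, -22, 0], [0, 0.01, -0.12], 85],
  [[-50, -44, 0], [0.005, 0.013, -0.24], 85],
  [[-75, -66, 0], [0.005, 0.013, -0.36], 85],
  [[-100, -88, 0], [0.005, 0.013, -0.48], 85],
  [[-125, -110, 20], [0.005, 0.013, -0.6], 85],
  [[-150, -130, 40], [0.005, 0.013, -0.72], 85],
  [[-170, -147, 60], [0.005, 0.013, -0.84], 85],
  [[-170, -147, 75], [0.005, 0.013, -0.96], 85],
  [[-170, -147, 75], [0.005, 0.013, -1.024], 85],
  [[-170, -147, 75], [0.005, 0.013, -1.024], 85],
  [[-170, -147, 75], [0.005, 0.013, -1.024], 85],
])

```text
clock: 8.63
eef_pos: [0.4681, -0.2656, 0.1597]
tool_rot: [0.044, 0.999, 0.0, 0.0]
ft_force: [-0.2, -0.1, 0.6]
grip_width: 0.0851
```

```bash
python3 - <<'E'
from h import *
st();print(go(.4673,-.2654,.076,175.1))
im=camera("scene");np.save('pics/s2.npy',im)
x,y=proj("scene",[[.49,-.265,.03]])[0].astype(int)
cv2.imwrite('pics/overwrench.png',cv2.resize(im[y-40:y+45,x-50:x+60],None,fx=6,fy=6,interpolation=cv2.INTER_CUBIC)[...,::-1])
t=camera("top")
# nut yaw check from top
for n,im in(("top",t),("scene",im)):
    C=proj(n,[[.518,-.0465,.08]])[0];x,y=np.round(C).astype(int);w=im[y-9:y+10,x-9:x+10].astype(float);ys,xs=np.mgrid[y-9:y+10,x-9:x+10]
    r=w[...,1]/(w[...,0]+1);br=(w[...,0]>90)&(w[...,2]<.62*w[...,0]);wt=np.where(br,(np.median(r[br])-r-.1).clip(0),0)
    P=plane(n,((wt*xs).sum()/wt.sum(),(wt*ys).sum()/wt.sum()),.08)[0];print(n,P,np.degrees(np.arctan2(P[1]+.0465,P[0]-.519)))
E
```

```text
t 8.63 p [ 0.4681 -0.2656  0.1597] phi 174.98 tilt [0.001  0.0008] F [-0.23 -0.09  0.58] M [-0.    -0.019  0.012] g 0.0851 q [-0.52  0.42 -0.13  1.02  0.   -0.43] tau6 -0.062
([0.9, 0.1, 83.7], [0.0009, 0.0009, -0.0021])
top [ 0.51169616 -0.05504436  0.08      ] -130.5242725504052
scene [ 0.51324607 -0.05720537  0.08      ] -118.25717467847592
```

View pics/overwrench.png

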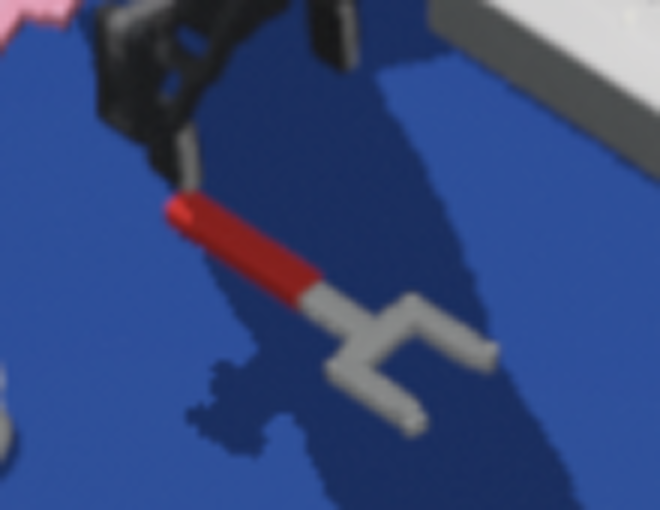

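The nut's corner now reads about -120° to -125°, matching the -122° from the tool. The fingers straddle the red handle (crop (245,245)). Descend and grip.

>>> send_rows([
  [[1, 0, 25], [0, 0, -0.002], 60],
  [[1, 0, 50], [0, 0, -0.002], 45],
  [[1, 0, 70], [0, 0, -0.002], 36],
  [[1, 0, 80], [0, 0, -0.002], 30],
  [[1, 0, 83], [0, 0, -0.002], 30],
  [[1, 0, 83], [0, 0, -0.002], 26],
  [[1, 0, 83], [0, 0, -0.002], 22],
])

```text
clock: 9.32
eef_pos: [0.4686, -0.2657, 0.0786]
tool_rot: [0.042, 0.999, -0.0, 0.002]
ft_force: [0.0, -0.4, -0.5]
grip_width: 0.0219
```

```bash
python3 -c "
from h import *
st();print(go(.4673,-.2654,.076,175.1))"
```

```text
t 9.32 p [ 0.4686 -0.2657  0.0786] phi 175.17 tilt [ 0.0039 -0.001 ] F [ 0.   -0.41 -0.47] M [-0.094 -0.028  0.008] g 0.0219 q [-0.52  0.52 -0.23  0.82  0.   -0.43] tau6 0.003
([1.4, 0.2, 2.6], [-0.0007, 0.0039, 0.0012])
```

>>> send_rows([
  [[1, 0, 2.5], [0, 0.004, 0], 22],
  [[1, 0, 2.5], [0, 0.004, 0], 19],
  [[1, 0, 2.5], [0, 0.004, 0], 15],
  [[1, 0, 2.5], [0, 0.004, 0], 12],
  [[1, 0, 2.5], [0, 0.004, 0], 12],
  [[1, 0, 2.5], [0, 0.004, 0], 12],
])

```text
clock: 9.82
eef_pos: [0.4684, -0.2661, 0.0774]
tool_rot: [0.042, 0.999, -0.001, 0.001]
ft_force: [0.1, 0.7, 5.8]
grip_width: 0.016
```

```bash
python3 m.py
```

```text
avg F [-0.25  0.54  5.56] M [0.088 0.132 0.068] Mz [0.065 0.071] tau6 [0.067 0.067]
t 9.92 p [ 0.4684 -0.266   0.0774] phi 175.17 tilt [ 0.0022 -0.002 ] F [0.26 0.11 5.53] M [0.097 0.135 0.071] g 0.0163 q [-0.52  0.52 -0.23  0.82 -0.   -0.43] tau6 0.067
```

>>> send_rows([
  [[0, 0, -10], [0, 0, 0], 12],
  [[0, 0, -30], [0, 0, 0], 12],
  [[0, 0, -60], [0, 0, 0], 12],
  [[0, 0, -90], [0, 0, 0], 12],
  [[0, 0, -90], [0, 0, 0], 12],
  [[0, 0, -90], [0, 0, 0], 12],
])

```text
clock: 10.42
eef_pos: [0.4693, -0.2665, 0.1698]
tool_rot: [0.042, 0.999, -0.002, 0.003]
ft_force: [-0.3, -0.1, -2.9]
grip_width: 0.016
```

```bash
python3 - <<'E'
exec(open('m.py').read())
w=[]
for n in("scene","top"):
    im=camera(n);np.save(f'pics/{n}3.npy',im)
    x,y=proj(n,[[.52,-.265,.10]])[0].astype(int)
    w.append(cv2.resize(im[y-40:y+40,x-40:x+40],None,fx=5,fy=5,interpolation=cv2.INTER_CUBIC))
cv2.imwrite('pics/lift.png',np.hstack(w)[...,::-1])
E
```

```text
avg F [-0.38  0.18 -2.85] M [ 0.008  0.058 -0.004] Mz [ 0.014 -0.022] tau6 [0.001 0.001]
t 10.52 p [ 0.4675 -0.2655  0.1668] phi 175.16 tilt [ 0.0007 -0.0012] F [ 0.15 -0.38 -2.35] M [ 0.01   0.051 -0.022] g 0.0157 q [-0.52  0.41 -0.13  1.03 -0.   -0.43] tau6 0.001
```

View pics/lift.png

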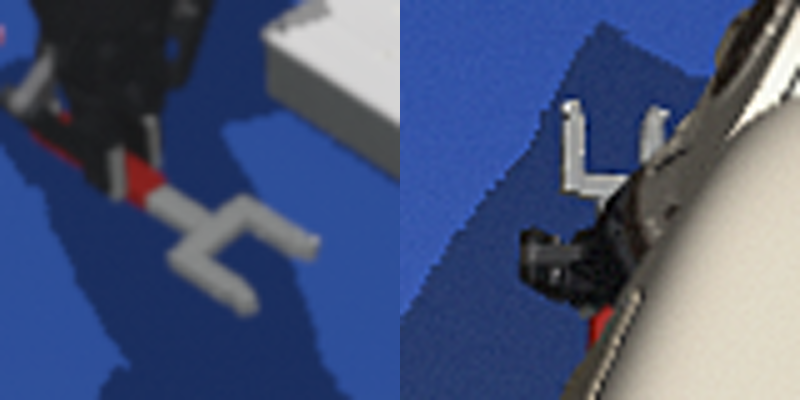

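```bash
python3 - <<'E'
from h import *
S=np.array(proj("scene",[[.52,-.265,.10]])[0].astype(int))-40;T=np.array(proj("top",[[.52,-.265,.10]])[0].astype(int))-40
o=readout.get_obs();p=o['eef_pos'];ph=np.radians(175.16+180);u=np.array([np.cos(ph),np.sin(ph)]);v=np.array([-u[1],u[0]])
for nm,t,s in(("L",(172,104),(314,240)),("R",(257,112),(247,302)),("Lback",(166,190),(243,203))):
    X,e=tri(T+np.array(t)/5-.5,S+np.array(s)/5-.5);d=X-p
    print(nm,X.round(4),'err',round(e*1000,2),'u,v,z rel tcp mm',(d[:2]@u*1000).round(1),(d[:2]@v*1000).round(1),(d[2]*1000).round(1))
E
```

```text
L [ 0.5769 -0.2502  0.0975] err 1.42 u,v,z rel tcp mm 108.2 24.3 -68.3
R [ 0.5733 -0.2984  0.0938] err 0.09 u,v,z rel tcp mm 108.7 -24.1 -72.0
Lback [ 0.5296 -0.2462  0.0925] err 0.66 u,v,z rel tcp mm 60.7 24.3 -73.3
```

The wrench is held level and centred (tips 108 mm ahead, ±24 mm laterally). Slide-on direction: ψ=58° (tool yaw 238°), ending near -2°. Move to the standoff.

```bash
python3 -c "
from h import *
st();print(go(.442,-.1682,.185,238))"
```

```text
t 10.62 p [ 0.4671 -0.2652  0.1658] phi 175.17 tilt [-0.001  -0.0002] F [-0.55  0.08 -2.53] M [-0.005  0.06  -0.024] g 0.0158 q [-0.52  0.41 -0.13  1.03 -0.   -0.43] tau6 0.0
([33.2, 94.6, -19.2], [0.0003, -0.0011, -1.0966])
```

>>> send_rows([
  [[0, 0, -20], [0, 0, -0.11], 12],
  [[3, 8, -20], [0, 0, -0.22], 12],
  [[6, 17, -20], [0, 0, -0.33], 12],
  [[10, 28, -20], [0, 0, -0.44], 12],
  [[14, 40, -20], [0, 0, -0.55], 12],
  [[18, 52, -20], [0, 0, -0.66], 12],
  [[22, 64, -20], [0, 0, -0.77], 12],
  [[26, 76, -20], [0, 0, -0.88], 12],
  [[30, 86, -20], [0, 0, -0.99], 12],
  [[33, 94.5, -19], [0, 0, -1.097], 12],
  [[33, 94.5, -19], [0, 0, -1.097], 12],
  [[33, 94.5, -19], [0, 0, -1.097], 12],
])

```text
clock: 11.62
eef_pos: [0.4415, -0.1679, 0.1838]
tool_rot: [-0.484, 0.875, 0.001, -0.001]
ft_force: [-0.5, 0.3, -2.6]
grip_width: 0.016
```

```bash
python3 -c "
from h import *
st();print(go(.442,-.1682,.143,238))"
```

```text
t 11.62 p [ 0.4415 -0.1679  0.1838] phi 237.91 tilt [-0.0033  0.0003] F [-0.45  0.27 -2.59] M [-0.     0.024 -0.003] g 0.016 q [-0.36  0.28 -0.27  1.02 -0.   -1.37] tau6 -0.088
([-0.0, -0.7, 40.8], [0.003, -0.0015, -0.0015])
```

>>> send_rows([
  [[0, -0.5, 14], [0.003, 0, 0], 12],
  [[0, -0.5, 28], [0.003, 0, 0], 12],
  [[0, -0.5, 38], [0.003, 0, 0], 12],
  [[0, -0.5, 41], [0.003, 0, 0], 12],
  [[0, -0.5, 41], [0.003, 0, 0], 12],
  [[0, -0.5, 41], [0.003, 0, 0], 12],
])

```text
clock: 12.12
eef_pos: [0.442, -0.1686, 0.1428]
tool_rot: [-0.483, 0.875, -0.0, -0.001]
ft_force: [0.4, 0.8, -2.6]
grip_width: 0.016
```

```bash
python3 - <<'E'
from h import *
st();print(go(.442,-.1682,.143,238))
im=camera("scene");np.save('pics/s4.npy',im);im2=camera("top")
x,y=proj("scene",[[.50,-.07,.08]])[0].astype(int);print(x,y)
a=cv2.resize(im[y-28:y+32,x-40:x+35],None,fx=7,fy=7,interpolation=cv2.INTER_CUBIC)
cv2.imwrite('pics/standoff.png',a[...,::-1])
E
```

```text
t 12.12 p [ 0.442  -0.1686  0.1428] phi 237.82 tilt [-0.001  -0.0012] F [ 0.37  0.79 -2.64] M [-0.041 -0.003 -0.005] g 0.016 q [-0.36  0.33 -0.33  0.91 -0.   -1.37] tau6 0.007
([-0.3, 0.2, -0.2], [0.0002, -0.0016, -0.0031])
265 217
```

View pics/standoff.png

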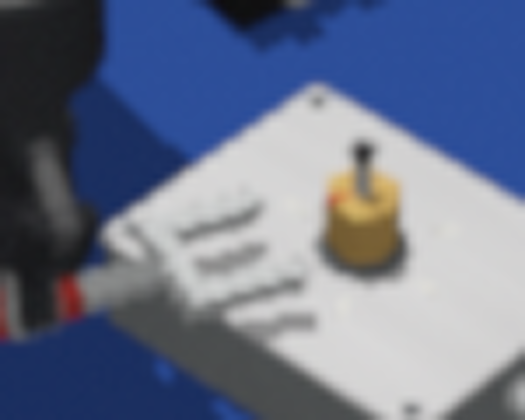

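The scene shows the jaw level above the lid (tips at crop (263,207) and (302,283)), pointing at the nut at (362,220). Ease forward.

>>> send_rows([
  [[-10, 0, 0], [0, 0, 0], 12],
  [[-20, 0, 0], [0, 0, 0], 12],
  [[-25, 0, 0], [0, 0, 0], 12],
  [[-30, 0, 0], [0, 0, 0], 12],
  [[-35, 0, 0], [0, 0, 0], 12],
  [[-35, 0, 0], [0, 0, 0], 12],
])

```text
clock: 12.72
eef_pos: [0.4613, -0.1378, 0.1433]
tool_rot: [-0.484, 0.875, -0.001, -0.0]
ft_force: [-0.6, -0.4, -2.4]
grip_width: 0.0161
```

```bash
cat >> h.py <<'E'
def wf():
    "force in wrench axes (u forward, v left), position of jaw, yaw"
    o=readout.get_obs();M=Ro.from_quat(o['tool_rot']).as_matrix();u=-M[:2,0];v=np.array([-u[1],u[0]])
    F=o['ft_force'][:2];print('Fu %.2f Fv %.2f'%(F@u,F@v),'jaw',(o['eef_pos'][:2]+.0885*u).round(4),'psi',np.degrees(np.arctan2(u[1],u[0])).round(2))
E
cat >m.py <<'E'
from h import *
a=[]
for i in range(2): camera("scene"); o=readout.get_obs(); a.append(np.r_[o['ft_force'],o['ft_torque'],o['tau'][5]]); wf()
a=np.array(a); print('avg F',a[:,:3].mean(0).round(2),'M',a[:,3:6].mean(0).round(3)); st()
E
python3 m.py; python3 -c "
from h import *
print(go(.4711,-.1216,.143,238))"
```

```text
Fu 0.54 Fv 0.63 jaw [ 0.5081 -0.0633] psi 57.93
Fu -0.11 Fv -0.71 jaw [ 0.508  -0.0636] psi 57.9
avg F [ 0.15  0.16 -2.08] M [-0.01   0.093  0.018]
t 12.82 p [ 0.461  -0.1386  0.1433] phi 237.9 tilt [ 0.0001 -0.0018] F [ 0.54 -0.47 -2.14] M [0.003 0.089 0.003] g 0.0162 q [-0.29  0.34 -0.31  0.92 -0.   -1.3 ] tau6 0.035
([-19.7, 0.5, 0.2], [-0.001, -0.0015, -0.0017])
```

>>> send_rows([
  [[-4, 0.3, 0], [0, 0, 0], 12],
  [[-8, 0.3, 0], [0, 0, 0], 12],
  [[-12, 0.3, 0], [0, 0, 0], 12],
  [[-14, 0.3, 0], [0, 0, 0], 12],
  [[-14, 0.3, 0], [0, 0, 0], 12],
])

```text
clock: 13.23
eef_pos: [0.4682, -0.126, 0.1431]
tool_rot: [-0.484, 0.875, -0.0, -0.0]
ft_force: [-1.8, 1.7, -1.4]
grip_width: 0.0156
```

```bash
python3 m.py; python3 -c "
from h import *
print(go(.4711,-.1216,.143,238))"
```

```text
Fu 0.27 Fv 2.37 jaw [ 0.5152 -0.051 ] psi 57.94
Fu 1.54 Fv 2.17 jaw [ 0.5152 -0.0511] psi 57.94
avg F [-1.44  1.97 -2.32] M [0.32  0.261 0.158]
t 13.33 p [ 0.4682 -0.1261  0.1431] phi 237.94 tilt [-0.0001 -0.0008] F [-1.02  2.45 -2.33] M [0.327 0.239 0.162] g 0.0157 q [-0.26  0.35 -0.3   0.92 -0.   -1.27] tau6 0.157
([-5.3, -0.1, 0.1], [-0.0003, -0.0007, -0.0011])
```

>>> send_rows([
  [[0, 0.8, 0], [0, 0, 0], 12],
  [[0, 0.8, 0], [0, 0, 0], 12],
  [[-2, 0.8, 0], [0, 0, 0], 12],
  [[-3.5, 0.8, 0], [0, 0, 0], 12],
  [[-3.5, 0.8, 0], [0, 0, 0], 12],
])

```text
clock: 13.75
eef_pos: [0.4697, -0.1227, 0.1433]
tool_rot: [-0.484, 0.875, -0.001, 0.0]
ft_force: [0.2, -0.6, -1.4]
grip_width: 0.0164
```

```bash
python3 m.py; python3 -c "
from h import *
print(go(.4711,-.1216,.143,238))"
```

```text
Fu -0.16 Fv -0.28 jaw [ 0.5167 -0.0477] psi 57.94
Fu 0.15 Fv 0.72 jaw [ 0.5166 -0.0477] psi 57.93
avg F [-0.19  0.11 -1.96] M [0.055 0.021 0.025]
t 13.85 p [ 0.4696 -0.1227  0.1432] phi 237.93 tilt [ 0.0005 -0.0009] F [-0.53  0.51 -2.06] M [0.031 0.075 0.045] g 0.016 q [-0.26  0.35 -0.3   0.92 -0.   -1.27] tau6 0.015
([-1.7, -0.6, 0.2], [-0.0009, -0.0005, -0.0012])
```

>>> send_rows([
  [[-1, 0, 0], [0, 0, 0], 12],
  [[-2, 0, 0], [0, 0, 0], 12],
  [[-2, 0, 0], [0, 0, 0], 12],
])

```text
clock: 14.1
eef_pos: [0.4709, -0.1209, 0.1433]
tool_rot: [-0.484, 0.875, -0.001, 0.0]
ft_force: [0.8, -0.1, -2.8]
grip_width: 0.0159
```

```bash
python3 m.py
```

```text
Fu 0.88 Fv 0.66 jaw [ 0.5178 -0.0459] psi 57.94
Fu -0.00 Fv 0.73 jaw [ 0.5178 -0.046 ] psi 57.94
avg F [-0.35  0.74 -2.34] M [ 0.041  0.076 -0.006]
t 14.2 p [ 0.4708 -0.121   0.1432] phi 237.94 tilt [ 0.0006 -0.0008] F [-0.62  0.38 -2.67] M [ 0.079  0.067 -0.013] g 0.0159 q [-0.25  0.35 -0.3   0.93 -0.   -1.26] tau6 0.025
```

>>> send_rows([
  [[-0.7, 0, 0], [0, 0, 0], 12],
  [[-1.5, 0, 0], [0, 0, 0], 12],
  [[-1.5, 0, 0], [0, 0, 0], 12],
])

```text
clock: 14.45
eef_pos: [0.4717, -0.1196, 0.1432]
tool_rot: [-0.484, 0.875, -0.001, 0.0]
ft_force: [-0.5, 0.1, -2.3]
grip_width: 0.0161
```

```bash
python3 m.py
```

```text
Fu -0.39 Fv 0.60 jaw [ 0.5186 -0.0446] psi 57.94
Fu -0.15 Fv 0.15 jaw [ 0.5186 -0.0446] psi 57.94
avg F [-0.46 -0.03 -2.07] M [-0.     0.079  0.021]
t 14.55 p [ 0.4717 -0.1196  0.1432] phi 237.94 tilt [ 0.0008 -0.0007] F [-0.21 -0.04 -2.27] M [0.003 0.106 0.053] g 0.016 q [-0.25  0.35 -0.3   0.93 -0.   -1.26] tau6 0.025
```

>>> send_rows([
  [[-0.7, 0, 0], [0, 0, 0], 12],
  [[-1.5, 0, 0], [0, 0, 0], 12],
  [[-1.5, 0, 0], [0, 0, 0], 12],
])

```text
clock: 14.8
eef_pos: [0.4723, -0.1185, 0.1432]
tool_rot: [-0.484, 0.875, -0.001, -0.0]
ft_force: [-1.0, -0.8, -0.8]
grip_width: 0.0167
```

```bash
python3 m.py
```

```text
Fu -1.84 Fv -0.45 jaw [ 0.5193 -0.0435] psi 57.93
Fu -1.62 Fv -0.32 jaw [ 0.5193 -0.0436] psi 57.93
avg F [-0.59 -1.67 -1.25] M [-0.267  0.232  0.047]
t 14.9 p [ 0.4723 -0.1186  0.1432] phi 237.93 tilt [ 0.0003 -0.0013] F [-0.59 -1.54 -1.26] M [-0.248  0.215  0.051] g 0.0161 q [-0.25  0.35 -0.29  0.93 -0.   -1.26] tau6 0.025
```

Throat contact felt (Fu about -1.8 N), so the jaw is 1.2 mm past centred and the jaw-to-TCP length is about 87 mm. I back off 1.2 mm and start turning about the nut axis.

```bash
cat > m.py <<'E'
from h import *
c=np.array([.5177,-.0460]);a=[]
for i in range(3):
    camera("scene"); o=readout.get_obs();F=o['ft_force'];r=o['eef_pos'][:2]-c
    a.append(np.r_[F,o['ft_torque'],o['ft_torque'][2]+r[0]*F[1]-r[1]*F[0],o['tau'][5]])
a=np.array(a).mean(0);M=Ro.from_quat(o['tool_rot']).as_matrix();u=-M[:2,0];v=np.array([-u[1],u[0]])
psi=np.arctan2(u[1],u[0]);R=o['eef_pos'][:2]-c
print('t %.2f T_nut %.3f Mz %.3f tau6 %.3f Fu %.2f Fv %.2f Fz %.2f psi %.4f rad (%.2f deg) z %.4f | radial %.2f mm, lateral %.2f mm | tilt'%(o['clock'],a[6],a[5],a[7],a[:2]@u,a[:2]@v,a[2],psi,np.degrees(psi),o['eef_pos'][2],-R@u*1e3,R@v*1e3),M[:2,2].round(4))
E
python3 m.py
```

```text
t 15.05 T_nut -0.028 Mz -0.005 tau6 0.026 Fu -2.32 Fv 0.27 Fz -1.81 psi 1.0111 rad (57.93 deg) z 0.1432 | radial 85.58 mm, lateral -0.02 mm | tilt [ 0.0004 -0.0012]
```

>>> send_rows([
  [[1.2, 0, 0], [0, 0, 0], 12],
  [[1.1, 3.5, 0], [0, 0, 0.04], 12],
  [[0.9, 7, 0], [0, 0, 0.08], 12],
  [[0.9, 7, 0], [0, 0, 0.08], 12],
])

```text
clock: 15.38
eef_pos: [0.4654, -0.1151, 0.1431]
tool_rot: [-0.449, 0.894, -0.0, -0.0]
ft_force: [0.5, -0.2, -2.4]
grip_width: 0.0165
```

```bash
python3 m.py
```

```text
t 15.53 T_nut -0.026 Mz 0.081 tau6 0.147 Fu 0.36 Fv 1.23 Fz -2.34 psi 0.9324 rad (53.42 deg) z 0.1432 | radial 86.54 mm, lateral 0.21 mm | tilt [ 0.0005 -0.0005]
```

>>> send_rows([
  [[0.3, 2.6, 0], [0, 0, 0.03], 12],
  [[0.2, 5.2, 0], [0, 0, 0.06], 12],
  [[0, 7.8, 0], [0, 0, 0.09], 12],
  [[0, 7.8, 0], [0, 0, 0.09], 12],
])

```text
clock: 15.87
eef_pos: [0.4593, -0.1105, 0.1431]
tool_rot: [-0.409, 0.913, 0.0, -0.0]
ft_force: [-0.8, 0.6, -1.8]
grip_width: 0.016
```

```bash
python3 m.py
```

```text
t 16.02 T_nut -0.003 Mz 0.175 tau6 0.212 Fu -0.66 Fv 2.05 Fz -2.17 psi 0.8437 rad (48.34 deg) z 0.1431 | radial 86.92 mm, lateral 0.49 mm | tilt [-0.0001 -0.0002]
```

>>> send_rows([
  [[0, 3.1, 0], [0, 0, 0.03], 12],
  [[-0.1, 5.7, 0], [0, 0, 0.06], 12],
  [[-0.1, 5.7, 0], [0, 0, 0.06], 12],
])

```text
clock: 16.27
eef_pos: [0.4554, -0.1068, 0.1431]
tool_rot: [-0.382, 0.924, -0.0, 0.0]
ft_force: [-0.7, -0.1, -1.9]
grip_width: 0.016
```

```bash
python3 m.py
```

```text
t 16.42 T_nut 0.025 Mz 0.144 tau6 0.177 Fu -0.51 Fv 1.38 Fz -2.18 psi 0.7847 rad (44.96 deg) z 0.1431 | radial 87.00 mm, lateral 0.87 mm | tilt [ 0.     -0.0002]
```

>>> send_rows([
  [[0, 2.8, 0], [0, 0, 0.03], 12],
  [[-0.1, 5.4, 0], [0, 0, 0.06], 12],
  [[-0.1, 5.4, 0], [0, 0, 0.06], 12],
])

```text
clock: 16.67
eef_pos: [0.4521, -0.103, 0.1432]
tool_rot: [-0.355, 0.935, -0.0, 0.0]
ft_force: [-0.7, -0.7, -3.0]
grip_width: 0.0157
```

```bash
python3 m.py
```

```text
t 16.82 T_nut 0.199 Mz 0.211 tau6 0.243 Fu -0.09 Fv 0.15 Fz -2.17 psi 0.7258 rad (41.59 deg) z 0.1432 | radial 86.89 mm, lateral 0.77 mm | tilt [ 0.0007 -0.0003]
```

Bite felt: T=0.20 N m at ψ=0.726, so unloaded contact is at about 0.751 and the loaded end target is ψ ≈ -0.349. First chunk of 0.30 rad.

>>> send_rows([
  [[0, 3.1, 0], [0, 0, 0.03], 12],
  [[-0.2, 5.8, 0], [0, 0, 0.06], 12],
  [[-0.4, 8.4, 0], [0, 0, 0.09], 12],
  [[-0.6, 11, 0], [0, 0, 0.12], 12],
  [[-1, 13.6, 0], [0, 0, 0.15], 12],
  [[-1.4, 16.2, 0], [0, 0, 0.18], 12],
  [[-1.9, 18.7, 0], [0, 0, 0.21], 12],
  [[-2.5, 21.3, 0], [0, 0, 0.24], 12],
  [[-3.2, 23.8, 0], [0, 0, 0.27], 12],
  [[-3.9, 26.3, 0], [0, 0, 0.3], 12],
  [[-3.9, 26.3, 0], [0, 0, 0.3], 12],
])

```text
clock: 17.73
eef_pos: [0.4384, -0.081, 0.1435]
tool_rot: [-0.212, 0.977, -0.001, 0.001]
ft_force: [2.0, -0.7, -3.0]
grip_width: 0.0161
```

```bash
python3 m.py
```

```text
t 17.88 T_nut 0.381 Mz 0.223 tau6 0.286 Fu 1.35 Fv -1.84 Fz -2.94 psi 0.4267 rad (24.45 deg) z 0.1434 | radial 86.75 mm, lateral 0.80 mm | tilt [ 0.0022 -0.0008]
```

>>> send_rows([
  [[0, 2.9, 0], [0, 0, 0.03], 12],
  [[-0.2, 5.5, 0], [0, 0, 0.06], 12],
  [[-0.4, 8.1, 0], [0, 0, 0.09], 12],
  [[-0.6, 10.7, 0], [0, 0, 0.12], 12],
  [[-1, 13.3, 0], [0, 0, 0.15], 12],
  [[-1.4, 15.9, 0], [0, 0, 0.18], 12],
  [[-1.9, 18.4, 0], [0, 0, 0.21], 12],
  [[-2.5, 21, 0], [0, 0, 0.24], 12],
  [[-3.2, 23.5, 0], [0, 0, 0.27], 12],
  [[-3.9, 26, 0], [0, 0, 0.3], 12],
  [[-3.9, 26, 0], [0, 0, 0.3], 12],
])

```text
clock: 18.8
eef_pos: [0.4312, -0.0561, 0.1434]
tool_rot: [-0.063, 0.998, -0.001, 0.001]
ft_force: [0.7, -2.7, -3.6]
grip_width: 0.0158
```

```bash
python3 m.py
```

```text
t 18.95 T_nut 0.397 Mz 0.224 tau6 0.227 Fu 0.59 Fv -1.99 Fz -3.27 psi 0.1274 rad (7.30 deg) z 0.1434 | radial 87.07 mm, lateral 0.87 mm | tilt [ 0.0021 -0.0014]
```

>>> send_rows([
  [[0, 2.9, 0], [0, 0, 0.03], 12],
  [[-0.2, 5.5, 0], [0, 0, 0.06], 12],
  [[-0.4, 8.1, 0], [0, 0, 0.09], 12],
  [[-0.6, 10.7, 0], [0, 0, 0.12], 12],
  [[-1, 13.3, 0], [0, 0, 0.15], 12],
  [[-1.4, 15.9, 0], [0, 0, 0.18], 12],
  [[-1.9, 18.4, 0], [0, 0, 0.21], 12],
  [[-2.5, 21, 0], [0, 0, 0.24], 12],
  [[-3.2, 23.5, 0], [0, 0, 0.27], 12],
  [[-3.9, 26, 0], [0, 0, 0.3], 12],
  [[-5.1, 29.9, 0], [0, 0, 0.347], 12],
  [[-5.1, 29.9, 0], [0, 0, 0.347], 12],
])

```text
clock: 19.95
eef_pos: [0.4325, -0.0261, 0.1433]
tool_rot: [0.11, 0.994, -0.001, 0.001]
ft_force: [-0.0, -3.2, -2.6]
grip_width: 0.0158
```

```bash
python3 m.py
```

```text
t 20.10 T_nut 0.403 Mz 0.120 tau6 0.168 Fu 0.81 Fv -3.23 Fz -2.59 psi -0.2188 rad (-12.53 deg) z 0.1433 | radial 87.52 mm, lateral 0.75 mm | tilt [ 0.002  -0.0019]
```

>>> send_rows([
  [[0, 2.7, 0], [0, 0, 0.03], 12],
  [[-0.2, 5.3, 0], [0, 0, 0.06], 12],
  [[-0.4, 7.9, 0], [0, 0, 0.09], 12],
  [[-0.6, 10.5, 0], [0, 0, 0.12], 12],
  [[-0.7, 11.3, 0], [0, 0, 0.13], 12],
  [[-0.7, 11.3, 0], [0, 0, 0.13], 12],
])

```text
clock: 20.6
eef_pos: [0.4355, -0.0156, 0.1433]
tool_rot: [0.173, 0.985, -0.001, 0.001]
ft_force: [0.2, -3.7, -2.6]
grip_width: 0.0161
```

```bash
python3 m.py
```

```text
t 20.75 T_nut 0.402 Mz 0.135 tau6 0.158 Fu 1.22 Fv -3.05 Fz -3.09 psi -0.3483 rad (-19.96 deg) z 0.1433 | radial 87.64 mm, lateral 0.51 mm | tilt [ 0.0018 -0.002 ]
```

Target reached (ψ=-0.348, T=0.40 N m). I turn back to mid-play, then check before sliding off.

>>> send_rows([
  [[-0.1, -4.5, 0], [0, 0, -0.05], 12],
  [[-0.4, -8.8, 0], [0, 0, -0.1], 12],
  [[-1, -13.1, 0], [0, 0, -0.15], 12],
  [[-1.7, -17.4, 0], [0, 0, -0.2], 12],
  [[-1.7, -17.4, 0], [0, 0, -0.2], 12],
])

```text
clock: 21.17
eef_pos: [0.4313, -0.0325, 0.1434]
tool_rot: [0.074, 0.997, 0.0, 0.001]
ft_force: [0.4, 0.0, -2.4]
grip_width: 0.0163
```

```bash
python3 m.py
```

```text
t 21.32 T_nut 0.052 Mz 0.052 tau6 -0.033 Fu 0.89 Fv -0.01 Fz -3.09 psi -0.1492 rad (-8.55 deg) z 0.1434 | radial 87.46 mm, lateral 0.82 mm | tilt [ 0.0022 -0.001 ]
```

>>> send_rows([
  [[5, -0.3, 0], [0, 0, 0], 12],
  [[10, -0.3, 0], [0, 0, 0], 12],
  [[15, -0.3, 0], [0, 0, 0], 12],
  [[15, -0.3, 0], [0, 0, 0], 12],
])

```text
clock: 21.65
eef_pos: [0.4141, -0.0298, 0.143]
tool_rot: [0.074, 0.997, -0.0, -0.001]
ft_force: [-0.7, -0.3, -2.5]
grip_width: 0.0161
```

```bash
python3 m.py
```

```text
t 21.80 T_nut 0.037 Mz 0.012 tau6 -0.007 Fu 0.22 Fv -0.24 Fz -1.96 psi -0.1491 rad (-8.54 deg) z 0.1433 | radial 103.09 mm, lateral 0.60 mm | tilt [ 0.0014 -0.0008]
```

>>> send_rows([
  [[8, 0, 0], [0, 0, 0], 12],
  [[18, 0, 0], [0, 0, 0], 12],
  [[30, 0, 0], [0, 0, 0], 12],
  [[42, 0, 0], [0, 0, 0], 12],
  [[50, 0, 0], [0, 0, 0], 12],
  [[50, 0, 0], [0, 0, 0], 12],
])

```text
clock: 22.3
eef_pos: [0.3635, -0.0224, 0.1427]
tool_rot: [0.074, 0.997, -0.0, -0.001]
ft_force: [-0.2, -0.1, -1.5]
grip_width: 0.0158
```

```bash
python3 m.py; python3 - <<'E'
from h import *
w=[]
for n in("scene","top"):
    im=camera(n)
    C=proj(n,[[.5185,-.0465,.08]])[0];x,y=np.round(C).astype(int);w9=im[y-9:y+10,x-9:x+10].astype(float);ys,xs=np.mgrid[y-9:y+10,x-9:x+10]
    r=w9[...,1]/(w9[...,0]+1);br=(w9[...,0]>90)&(w9[...,2]<.62*w9[...,0])
    if br.sum()>20:
        wt=np.where(br,(np.median(r[br])-r-.1).clip(0),0);P=plane(n,((wt*xs).sum()/wt.sum(),(wt*ys).sum()/wt.sum()),.08)[0];print(n,P,np.degrees(np.arctan2(P[1]+.0465,P[0]-.519)))
    w.append(cv2.resize(im[y-25:y+25,x-30:x+25],None,fx=7,fy=7,interpolation=cv2.INTER_CUBIC))
cv2.imwrite('pics/off.png',np.hstack(w)[...,::-1])
E
```

```text
t 22.45 T_nut 0.025 Mz 0.016 tau6 0.002 Fu 0.70 Fv -0.06 Fz -1.60 psi -0.1491 rad (-8.54 deg) z 0.1435 | radial 152.52 mm, lateral 0.66 mm | tilt [ 0.0029 -0.0009]
scene [ 0.50998419 -0.04907992  0.08      ] -164.0312347153091
top [ 0.50619216 -0.04592092  0.08      ] 177.41123952601995
```

View pics/off.png

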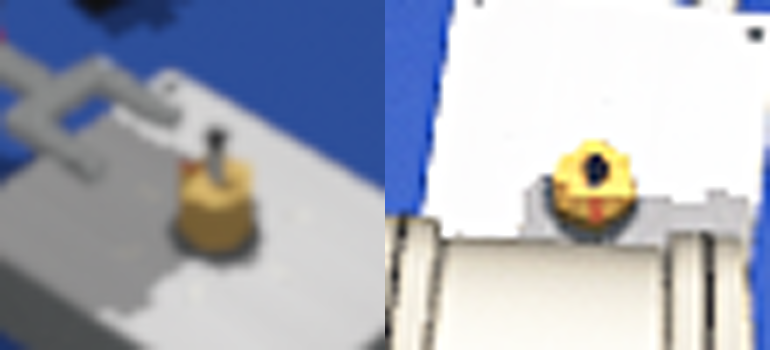

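Wrench off the nut (gap visible at crop (130,130)). The nut's red line now points to about 177-180° in the top view, i.e. -60° from before. I carry the wrench back to its old free spot.

```bash
python3 -c "
from h import *
st();print(go(.4684,-.266,.225,175.2))"
```

```text
t 22.55 p [ 0.3672 -0.0227  0.1434] phi 171.45 tilt [ 0.0027 -0.0009] F [ 0.45  0.33 -1.55] M [0.028 0.071 0.045] g 0.0162 q [-0.06  0.14 -0.58  0.84 -0.    0.09] tau6 0.0
([-136.4, -225.6, -81.1], [-0.0006, 0.0028, -0.0654])
```

>>> send_rows([
  [[0, 0, -28], [0, 0, 0], 12],
  [[0, 0, -56], [0, 0, 0], 12],
  [[-4, -10, -81], [0, 0.003, 0], 12],
  [[-20, -38, -81], [0, 0.003, -0.02], 12],
  [[-40, -72, -81], [0, 0.003, -0.04], 12],
  [[-58, -106, -81], [0, 0.003, -0.06], 12],
  [[-76, -140, -81], [0, 0.003, -0.065], 12],
  [[-96, -170, -81], [0, 0.003, -0.065], 12],
  [[-116, -200, -81], [0, 0.003, -0.065], 12],
  [[-136, -225.5, -81], [0, 0.003, -0.065], 12],
  [[-136, -225.5, -81], [0, 0.003, -0.065], 12],
  [[-136, -225.5, -81], [0, 0.003, -0.065], 12],
])

```text
clock: 23.55
eef_pos: [0.4686, -0.2675, 0.2238]
tool_rot: [0.043, 0.999, 0.0, -0.001]
ft_force: [-0.1, 0.9, -2.3]
grip_width: 0.0161
```

```bash
python3 -c "
from h import *
st();print(go(.4684,-.266,.085,175.2))"
```

```text
t 23.55 p [ 0.4686 -0.2675  0.2238] phi 175.04 tilt [-0.0011  0.0001] F [-0.13  0.87 -2.26] M [0.033 0.058 0.011] g 0.0161 q [-0.52  0.37 -0.03  1.17 -0.   -0.43] tau6 -0.023
([0.2, 1.5, 138.8], [0.0, -0.0011, -0.0028])
```

>>> send_rows([
  [[0, 1, 30], [0, 0, 0], 12],
  [[0, 1, 60], [0, 0, 0], 12],
  [[0, 1, 90], [0, 0, 0], 12],
  [[0, 1, 115], [0, 0, 0], 12],
  [[0, 1, 130], [0, 0, 0], 12],
  [[0, 1, 137], [0, 0, 0], 12],
  [[0, 1, 137], [0, 0, 0], 12],
  [[0, 1, 137], [0, 0, 0], 12],
])

```text
clock: 24.22
eef_pos: [0.4687, -0.266, 0.0873]
tool_rot: [0.043, 0.999, 0.0, -0.0]
ft_force: [0.4, -0.0, -2.2]
grip_width: 0.016
```

```bash
python3 m.py
```

```text
t 24.37 T_nut -0.012 Mz -0.008 tau6 0.000 Fu -0.04 Fv -0.18 Fz -2.05 psi -0.0863 rad (-4.95 deg) z 0.0885 | radial 28.87 mm, lateral -224.26 mm | tilt [ 0.0017 -0.0014]
```

>>> send_rows([
  [[0, 0, 4], [0, 0, 0], 12],
  [[0, 0, 8], [0, 0, 0], 12],
  [[0, 0, 9], [0, 0, 0], 12],
  [[0, 0, 9], [0, 0, 0], 12],
])

```text
clock: 24.7
eef_pos: [0.4694, -0.2668, 0.0792]
tool_rot: [0.043, 0.999, -0.001, 0.001]
ft_force: [-0.1, -0.3, -3.2]
grip_width: 0.0164
```

```bash
python3 m.py
```

```text
t 24.85 T_nut 0.095 Mz 0.006 tau6 0.000 Fu 0.42 Fv 0.22 Fz -2.14 psi -0.0864 rad (-4.95 deg) z 0.0795 | radial 28.86 mm, lateral -224.29 mm | tilt [ 0.0016 -0.0014]
```

>>> send_rows([
  [[0, 0, 1], [0, 0, 0], 12],
  [[0, 0, 1.8], [0, 0, 0], 12],
  [[0, 0, 1.8], [0, 0, 0], 12],
])

```text
clock: 25.1
eef_pos: [0.4696, -0.267, 0.0775]
tool_rot: [0.043, 0.999, -0.001, 0.001]
ft_force: [0.3, 1.0, -2.2]
grip_width: 0.0163
```

```bash
python3 m.py
```

```text
t 25.25 T_nut -0.042 Mz 0.031 tau6 -0.004 Fu -0.33 Fv -0.03 Fz -1.66 psi -0.0864 rad (-4.95 deg) z 0.0776 | radial 28.87 mm, lateral -224.27 mm | tilt [ 0.0015 -0.0013]
```

>>> send_rows([
  [[0, 0, 0.8], [0, 0, 0], 12],
  [[0, 0, 1.5], [0, 0, 0], 12],
  [[0, 0, 1.5], [0, 0, 0], 12],
])

```text
clock: 25.5
eef_pos: [0.4696, -0.267, 0.0774]
tool_rot: [0.043, 0.999, -0.001, 0.001]
ft_force: [-3.7, 1.3, 6.4]
grip_width: 0.016
```

```bash
python3 m.py
```

```text
t 25.65 T_nut -0.578 Mz -0.000 tau6 -0.000 Fu -2.43 Fv 1.09 Fz 6.48 psi -0.0863 rad (-4.95 deg) z 0.0774 | radial 28.80 mm, lateral -224.29 mm | tilt [ 0.0023 -0.0017]
```

On the bench (Fz +8.5 N relative to carrying). Open slowly and rise straight up.

>>> send_rows([
  [[0, 0, 0], [0, 0, 0], 18],
  [[0, 0, 0], [0, 0, 0], 22],
  [[0, 0, 0], [0, 0, 0], 30],
  [[0, 0, 0], [0, 0, 0], 40],
  [[0, 0, -15], [0, 0, 0], 50],
  [[0, 0, -45], [0, 0, 0], 60],
  [[0, 0, -85], [0, 0, 0], 70],
  [[0, 0, -120], [0, 0, 0], 70],
  [[-40, 0, -140], [0, 0, 0], 70],
  [[0, -40, -150], [0, 0, 0], 70],
  [[0, -80, -150], [0, 0, 0], 70],
  [[0, -120, -150], [0, 0, 0], 70],
])

```text
clock: 26.65
eef_pos: [0.46, -0.3786, 0.2287]
tool_rot: [0.041, 0.999, -0.001, 0.001]
ft_force: [0.4, 0.6, 0.2]
grip_width: 0.0699
```

>>> send_rows([
  [[30, -35, 0], [0, 0, 0], 70],
  [[60, -70, 0], [0, 0, 0], 70],
  [[90, -70, 0], [0, 0, 0], 70],
  [[120, -70, 0], [0, 0, 0], 70],
  [[120, -70, 0], [0, 0, 0], 70],
])

```text
clock: 27.07
eef_pos: [0.3291, -0.4382, 0.2276]
tool_rot: [0.044, 0.999, 0.0, -0.001]
ft_force: [-0.3, 1.5, -0.5]
grip_width: 0.07
```

```bash
python3 - <<'E'
from h import *
st()
s=camera("scene");t=camera("top")
a=s[120:360,60:400]; b=cv2.resize(t[120:320,120:460],None,fx=1.15,fy=1.15)
W=np.zeros((480,740,3),np.uint8);W[:240,:340]=a;W[:230,345:345+391]=b
C=proj("scene",[[.5185,-.0465,.08]])[0].round().astype(int);x,y=C
W[240:480,:320]=cv2.resize(s[y-15:y+15,x-20:x+20],(320,240),interpolation=cv2.INTER_CUBIC)
x,y=proj("top",[[.5185,-.0465,.08]])[0].round().astype(int)
W[240:480,345:665]=cv2.resize(t[y-15:y+15,x-20:x+20],(320,240),interpolation=cv2.INTER_CUBIC)
cv2.imwrite('pics/final.png',W[...,::-1])
E
```

```text
t 27.07 p [ 0.3291 -0.4382  0.2276] phi 174.92 tilt [-0.0017  0.0007] F [-0.3   1.46 -0.48] M [ 0.033  0.017 -0.035] g 0.07 q [-0.93  0.38 -0.    1.19 -0.   -0.84] tau6 -0.244
```

View pics/final.png

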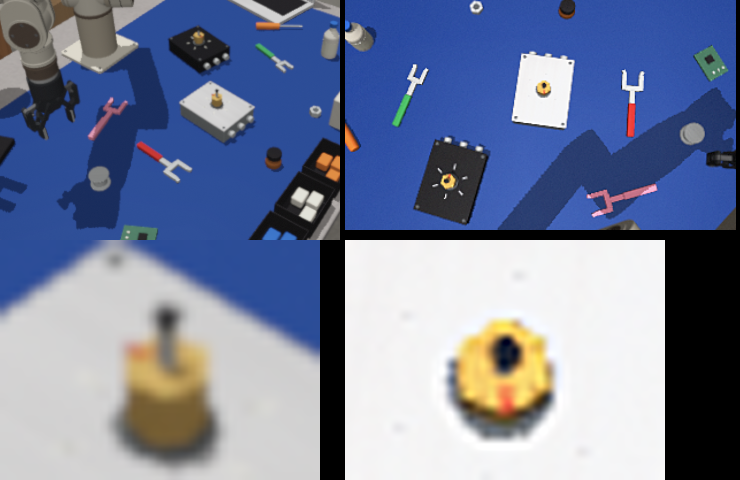

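The final view shows the wrench flat on the bench at its old spot (top crop (630,105)). The red line points straight to -x (about 180°, expected about 178°) and the bystanders are in place. Handing in.

```bash
python3 -c "
from h import *
order.job_done();st()"
```

```text
the job is handed in; nothing more can be done
the job is handed in; nothing more can be done
```

The gland nut is finger-tight plus one flat, the wrench is back flat on the bench where it lay, and the job is handed in (about 27 s on the robot clock).

- **Finger-tightening:** I ran the nut clockwise with the fingers about 0.76 rad, until it bit. The torque rose to 0.23 N m, below the 0.4 N m where the ferrule starts to pinch.
- **Wrench turn:** The wrench slid on with at most about 2–3 N. I turned it on a steady 0.40 N m to an angle worked out from the felt contact to give 1.05 rad of bite (60°). I then turned it back to mid-play and slid it off without resistance.
- **Checks on the turn:** The arm angle says 60°. In the top view the nut's red line moved from about -130° to 177–180°, roughly 50–53°. The scene view gave only about 46° on very few pixels, so I trusted the arm angle and torque.
- **Final pictures:** The wrench lies flat and clear of the enclosure, the bystanders look undisturbed, and the robot touches nothing.
- **Gripper reading:** It read about 16 mm on the 18 mm handle throughout, with no slip noticed.

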